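# Clear the hot shoe level and hold the lever clamp open

### The job

Take the steel hot shoe level out from under the paddle of the lever clamp and put it away in the organizer's open drawer, let go of. Then press the clamp's spring-loaded paddle down until the lever is level with the desk, not down on its stop, and keep it there so that I can slip a filter under the raised jaw: finish while still holding the paddle down. Leave everything else where it is.

Things in the scene. Friction and masses are not known exactly. Their poses are not given: they have to be found in the camera images.
- level_center (a point): centre of the steel hot shoe level lying on its side on the desk: block 58 mm long (own x), 24 mm wide (y), 30 mm tall (z, up), with a shoe foot 18 mm square on the -x end, 7 mm further out; 0.1 to 0.2 kg. Its +x end lies about 5 to 20 mm under the raised paddle's tip and stops the paddle short of level; draw it out, away from the clamp, before lifting. Grasp across the width
- drawer_spot (a point): point on the open drawer's inner floor, midway across, 58 mm behind its front wall, 10 mm above the desk; x to the drawer's back, y across. Drawer 146 mm wide inside; tops of side walls 51, front wall 64 mm above the desk. Open from above from the front wall to 60 to 75 mm behind this point, where the organizer begins (smoke plastic, 200 x 170 mm, top 70 mm above the desk). Slides stiffly
- paddle (a joint): angle (rad) of the lever clamp's spring-loaded paddle: 0 when up and free (sloping up by 0.35 rad, jaw shut), grows as it is pressed down; 0.35 when the lever is level with the desk (0.27 to 0.43 is level enough); 0.50 on its stop. Takes about 5 N at paddle_top to start it, about 9 N at level; springs back to 0 when let go
- paddle_top (a point): middle of the upper face of the rubber-covered paddle (50 mm long, 36 mm wide, 20 mm thick), the place to press, 90 mm from the pivot; its tip is 20 mm further out. Moves with the paddle: 68 mm above the desk when up, 38 mm when level
- clamp_pivot (a point): pivot of the aluminium lever clamp bolted to the desk, 30 mm above the desk; x level, from the paddle (-x side) to the jaw (+x side), y along the hinge pin, z up. When the lever is level, paddle_top is at x -90, z +8 mm from here. Base plate 64 mm wide, 10 mm thick, from 25 mm on the paddle side to 120 mm on the jaw side; two cheeks by the pivot, tops 44 mm above the desk
- lens_center (a point): centre of the short zoom lens in black polycarbonate standing on end, 64 mm in diameter, 74 mm tall; a bystander, not to be moved
- blower_center (a point): centre of the blue silicone rocket blower standing on its three fins, nozzle up, 56 mm across, 140 mm tall, beside the clamp; a bystander, not to be moved
- coaster_center (a point): centre of the white ceramic coaster lying flat, a disc 92 mm in diameter, 8 mm thick; a bystander, not to be moved
- cap_center (a point): centre of the black lens cap lying on the coaster, a disc 62 mm in diameter, 8 mm thick; a bystander, not to be moved
- case_center (a point): centre of the flat grey memory card case on top of the organizer, 60 x 75 x 12 mm; a bystander, not to be moved
- battery_center (a point): centre of the black camera battery on top of the organizer, 56 x 38 x 20 mm; a bystander, not to be moved
- filterbox_center (a point): centre of the round flat clear filter box beside the clamp, 72 mm in diameter, 13 mm thick; a bystander, not to be moved
Mind the look-alikes: they are no part of the job. Of the things like the part that bears level_center, leave any that is pink; of the rest the smaller one is meant.

How it is judged:
On the way, in this order (a step that is already met when the one before it is completed fails the run):
1. the hot shoe level lies in the drawer, let go of, before the paddle is held (x of level_center in the frame of drawer_spot between -0.06 and 0.13 m and y of level_center in the frame of drawer_spot between -0.075 and 0.075 m and z of level_center in the frame of drawer_spot between 0 and 0.04 m and contact force between the fingers and level below 0.1 N and linear speed of level below 0.03 m/s), for 0.3 s.
2. the robot holds the paddle level (value of joint paddle between 0.27 and 0.43 rad and contact force between any of the fingers, the arm and paddle above 3 N), for 0.5 s.
At the end, for the whole second after the job is handed in: The robot itself holds the paddle down (more than 3 N), still, with the lever within 0.08 rad of level (joint 0.27 to 0.43), and the hot shoe level lies at rest inside the drawer, not held (all of step 1 and all of step 2 and velocity of joint paddle between -0.05 and 0.05 rad/s); the arm keeps its last pose, push and grip.
It fails at once if a bystander is shifted by more than 30 mm (distance of any of lens_center, blower_center, coaster_center, cap_center, case_center, battery_center, filterbox_center from where it was at the start of the episode above 0.03 m).
It fails at once if a bystander is tipped (angle between any of lens_center, blower_center, coaster_center, cap_center, case_center, battery_center, filterbox_center's own z axis and vertical above 0.5 rad).
It also fails if it takes over 48 s, if anything falls off the work surface, if the arm or the gripper's body presses on something with over 40 N, if the wrist force passes 120 N, or if a joint passes its speed limit or range.

### The arm

A 7-joint arm with a two-finger parallel gripper is mounted at the origin on the work surface. World frame = base frame: x ahead of the robot, y to its left, z up, the work surface at z = 0. Lengths are in m, angles in rad, forces in N, time in s.
With the tool pointing down it reaches from about 0.425 to 0.95 m from the base axis. Payload 16.7 kg.
Tool frame: the origin (TCP) lies midway between the tips of the shut fingers; the grasp point (between the pads) lies 19 mm behind it (robot.pinch_z is the distance from the TCP to the grasp point, in m); z points along the fingers, y is the line along which they close (so a half turn about z gives the same grasp; the last joint's range is limited). The gripper opens to 94 mm and grips with 3 to 60 N. Pads are 16 mm wide; open, the fingers measure 119 mm over their backs; the gripper's body (75 mm by 177 mm) begins 78 mm behind the grasp point.
Start: joints at [1.032, 0.426, 0.074, 1.606, -0.034, 1.111, -0.067], TCP at [0.256, -0.624, 0.205] pointing down, gripper open.
Joint ranges: [-2.85, 2.85], [-0.5, 2.14], [-1.23, 1.37], [0.21, 2.46], [-1.02, 4.16], [0.16, 2.05], [-2.73, 2.73]. Speed limits (rad/s): [1.89, 1.89, 2.39, 2.39, 3.01, 3.01, 3.01].

### API

Orientations are given as a unit quaternion [x, y, z, w].
In Python, from plant import robot gives the robot as it stands.
- The arm moves only by the tool carry_out, never from a script. Its argument "motion" is a list of rows, each an object of numbers: "dx", "dy", "dz": the shift along the tool's x, y, z each as a share of 0.025 m, from -1 to 1; "ax", "ay", "az": the turn, a rotation vector about the tool's x, y, z each as a share of 0.08 rad, from -1 to 1; "gripper": the finger opening in mm, from 0 to 94. In form: [{"dx": .., "dy": .., "dz": .., "ax": .., "ay": .., "az": .., "gripper": ..}, ...]. A call has 1 to 20 rows; each row shifts and turns the commanded pose from where the row before left it, along the tool's axes as they then stand; what a row does not reach is not made up. A row lasts 1/12 s, in which the tool goes at most 41.7 mm and 7.16 degrees, less where a joint would pass 70% of its speed; a pose out of reach is approached as far as the arm can. A call with a number of a shift or a turn outside -1 to 1 is refused whole. A call with a gripper value outside its range is refused whole. The fingers move at their own pace and stop on an object; "grip_force" is the grip in N (left out, the last holds). Time passes only in rows, so rows that do not move let the fingers close. It gives the time, the measured TCP pose, the force, the opening and the grip force at its end, in the units of the state.
- robot.read_state(): the state, without advancing time (a new reading comes with each control period).
- robot.get_image(name): name is "scene" or "top" or "wrist"; returns the picture (480x640x3 uint8, red, green, blue); there is no depth.
- robot.camera_model(name): a dict with "fx", "fy", "cx", "cy" (pixels), "camera_from_world" (4x4, takes a point from world to camera coordinates); the wrist camera has in their place "mount" (4x4, takes a point from camera to tool coordinates, whose origin is the TCP and whose axes are the flange's). Camera axes: x right, y up, looking along -z (the intrinsics and any distortion apply to the point x, -y, -z); pixel columns grow to the right and rows downward; lengths in m; the calibration is good to about 2 mm. A picture is of the moment at which its call begins: read the wrist's pose just before it. camera_model takes no time and is no camera call.
- robot.hand_in(): hands the job in; it is judged then, once.
The state is a dict: "clock": time; "qpos": joint angles; "joint_velocities": joint speeds; "effort": joint torques, N m; "eef_pos": TCP position; "tool_rot": TCP orientation; "contact_force": force on the tool from outside, world axes, zero at the start; "torque": the same for the moment, N m; "finger_gap": finger opening in m; "gripper_force": force on a finger pad.
Only numpy, scipy, OpenCV 4.12 (cv2) and the standard library are available. Lean on these libraries where they do the work, as an engineer would, in place of code of your own. Each camera call takes 0.05 s, during which the arm holds its last target. There are 200 camera calls.

## Working session

There is one attempt and no reset: what is moved stays moved. The work goes in short steps, Python scripts to look and compute and a tool call to move; the robot and the scene stay as the last step left them, time stands still between calls to the robot, and variables do not carry over. Pictures are saved under pics/ and viewed, at most 10 in all, crops included, and the job is handed in when it is done.

Besides the shell and the picture viewer there is one more tool, called as a command line: name --argument value ..., lists and objects as JSON in quotes. carry_out: Moves the arm, as the interface text tells. Its arguments: {"type":"object","properties":{"motion":{"type":"array","items":{"type":"object","properties":{"dx":{"type":"number"},"dy":{"type":"number"},"dz":{"type":"number"},"ax":{"type":"number"},"ay":{"type":"number"},"az":{"type":"number"},"gripper":{"type":"number"}}}},"grip_force":{"type":"number"}},"required":["motion"]}

```bash
ls; mkdir -p pics
python3 - <<'E'
from plant import robot
import cv2,numpy as np
s=robot.read_state(); print(s)
for n in ("scene","top"):
    cv2.imwrite(f"pics/{n}0.png",robot.get_image(n)[:,:,::-1])
    m=robot.camera_model(n); print(n,{k:(np.round(v,4).tolist() if k=="camera_from_world" else v) for k,v in m.items()})
print(robot.camera_model("wrist"), robot.pinch_z)
E
```

```text
pics
{'clock': 0.0, 'qpos': array([ 1.03152466,  0.4267384 ,  0.07389428,  1.6065971 , -0.03411153,
        1.11081192, -0.06711136]), 'joint_velocities': array([ 0.00010417, -0.00051882, -0.0001811 ,  0.00044424, -0.00021156,
       -0.00086659,  0.00105292]), 'effort': array([-4.29839929e-04, -9.35820365e+01,  3.66526030e+00, -4.54192293e+01,
       -4.89761378e-02,  1.99440646e-02,  1.79304025e-04]), 'eef_pos': array([ 0.25626652, -0.6239871 ,  0.20477702]), 'tool_rot': array([ 9.81078037e-01,  1.93611640e-01, -1.75694729e-04, -6.22659773e-04]), 'contact_force': array([ 0.54773904,  0.0665518 , -1.17151407]), 'torque': array([-0.03343651,  0.00760774, -0.03722121]), 'gripper_force': 0.0, 'finger_gap': 0.09410937163875738}
scene {'fx': 503.9406706177346, 'fy': 503.9406706177346, 'cx': 329.85762248554465, 'cy': 237.99321921488382, 'camera_from_world': [[-0.6544, 0.756, -0.0148, 0.3653], [-0.4248, -0.3515, 0.8343, 0.2164], [0.6255, 0.5522, 0.5512, -1.3351], [0.0, 0.0, 0.0, 1.0]]}
top {'fx': 496.4340578496953, 'fy': 496.4340578496953, 'cx': 316.7156664717632, 'cy': 242.06958198548304, 'camera_from_world': [[0.0278, -0.9996, -0.0004, 0.0296], [0.9811, 0.0272, 0.1914, -0.6074], [-0.1913, -0.0057, 0.9815, -1.053], [0.0, 0.0, 0.0, 1.0]]}
{'fx': 380.4563925974305, 'fy': 380.4563925974305, 'cx': 317.13461816035806, 'cy': 246.35119414829524, 'mount': array([[-2.28236176e-03,  9.59574136e-01,  2.81446741e-01,
         8.31467433e-02],
       [ 9.99997220e-01,  2.35668621e-03,  7.44022648e-05,
         3.64870783e-05],
       [-5.91887166e-04,  2.81446129e-01, -9.59576847e-01,
        -1.79272870e-01],
       [ 0.00000000e+00,  0.00000000e+00,  0.00000000e+00,
         1.00000000e+00]])} 0.0188
```

View pics/scene0.png

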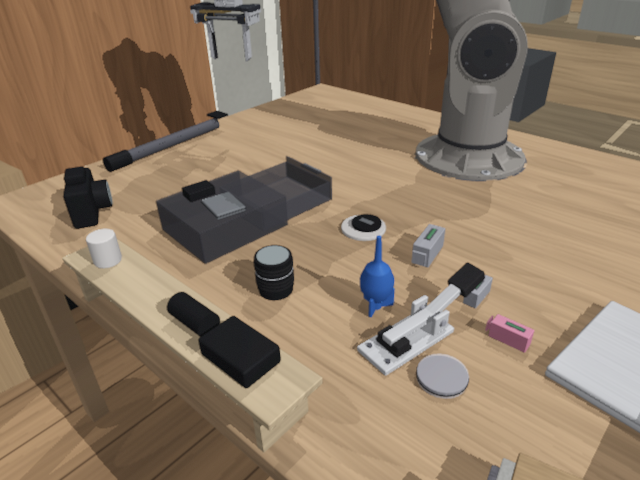

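View pics/top0.png

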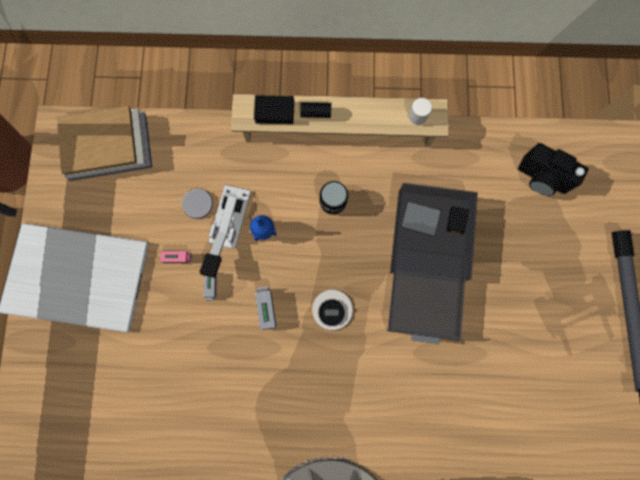

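The scene view shows the clamp (405,320) with the level under its paddle tip (478,290). The top view puts the paddle at (210,265), the level at (210,287), the pink look-alike at (174,257), the larger one at (265,308) and the open drawer at (428,305). I'll enlarge the clamp and drawer areas.

```bash
cat > h.py <<'E'
from plant import robot
import cv2,numpy as np
from scipy.spatial.transform import Rotation as R
def cam(n,s=None):
    m=robot.camera_model(n)
    if n=="wrist":
        T=np.eye(4);T[:3,:3]=R.from_quat(s["tool_rot"]).as_matrix();T[:3,3]=s["eef_pos"]
        W=T@m["mount"]
    else: W=np.linalg.inv(m["camera_from_world"])
    return m,W
def ray(n,u,v,s=None):
    m,W=cam(n,s)
    d=W[:3,:3]@np.array([(u-m["cx"])/m["fx"],-(v-m["cy"])/m["fy"],-1]); return W[:3,3],d
def pt(n,u,v,z,s=None):
    o,d=ray(n,u,v,s); return (o+d*(z-o[2])/d[2]).round(4)
def proj(n,p,s=None):
    m,W=cam(n,s); c=np.linalg.inv(W)@np.append(p,1)
    return np.array([m["cx"]+m["fx"]*c[0]/-c[2],m["cy"]-m["fy"]*c[1]/-c[2]])
def tri(a,b):
    (o1,d1),(o2,d2)=a,b
    A=np.stack([d1,-d2],1);t=np.linalg.lstsq(A,o2-o1,rcond=None)[0]
    p,q=o1+t[0]*d1,o2+t[1]*d2; return ((p+q)/2).round(4),np.linalg.norm(p-q)
E
python3 - <<'E'
import cv2,numpy as np
t=cv2.imread("pics/top0.png")
a=cv2.resize(t[180:330,160:310],None,fx=4,fy=4,interpolation=cv2.INTER_CUBIC)
cv2.imwrite("pics/c1.png",a)
b=cv2.resize(t[170:350,380:490],None,fx=3.3,fy=3.3,interpolation=cv2.INTER_CUBIC)
b=np.clip(b.astype(float)*2,0,255).astype(np.uint8)
cv2.imwrite("pics/c2.png",b)
E
```

```text
(no output)
```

View pics/c1.png

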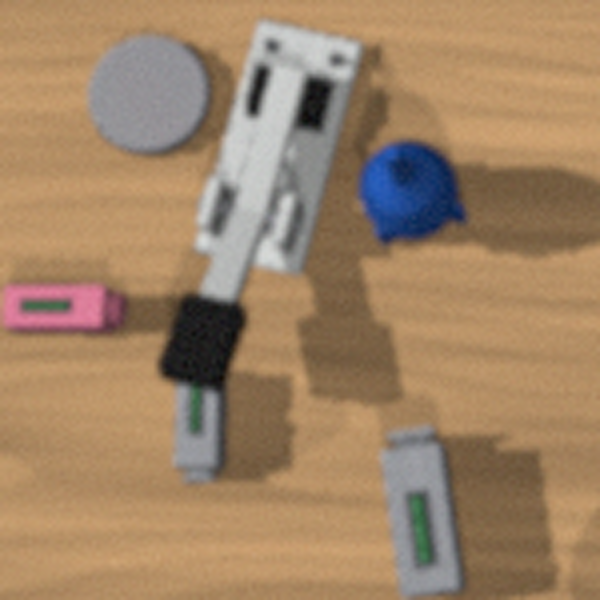

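View pics/c2.png

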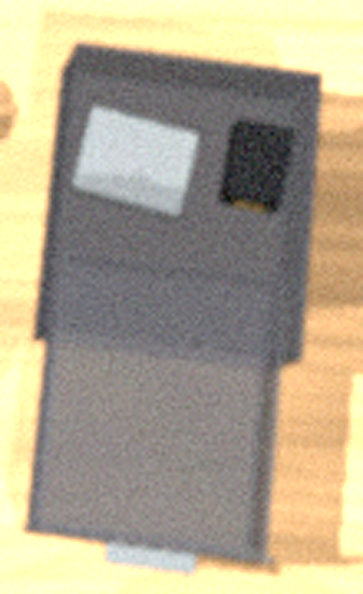

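c1 shows the level's visible top from (177,388) to (219,470), with its foot at (199,473), and the paddle centre at (203,342). c2 shows the drawer front wall running from (28,530) to (268,562) and the organizer edge from (40,340) to (298,362).

Run:
```python
from h import *
print(cam("top")[1][:3,3], cam("scene")[1][:3,3])
c1=lambda x,y,z: pt("top",160+(x+.5)/4-.5,180+(y+.5)/4-.5,z)
c2=lambda x,y,z: pt("top",380+(x+.5)/3.3-.5,170+(y+.5)/3.3-.5,z)
for n,x,y,z in [("lvl endL",176,466,.03),("lvl endR",219,470,.03),("lvl padL",178,388,.03),("lvl padR",221,392,.03),("foot end",199,478,.024),
 ("pad ctr",203,342,.068),("tipL",162,374,.075),("tipR",217,387,.075),("heelL",188,297,.058),("heelR",244,306,.058),
 ("baseFL",262,22,.01),("baseFR",360,42,.01),("baseNL",196,248,.01),("baseNR",298,270,.01),("blower",408,185,.05),("boxc",148,95,.013),("pinkL",5,300,.03),("pinkR",120,305,.03),("big1",385,440,.04),("big2",440,590,.04)]:
    print(n,c1(x,y,z))
for n,x,y,z in [("frontL",28,530,.064),("frontR",268,562,.064),("orgL",38,340,.07),("orgR",300,362,.07),("orgBL",75,46,.07),("orgBR",320,75,.07),("sideL",47,348,.051),("sideR",278,365,.051)]:
    print(n,c2(x,y,z))
```

```text
[0.39370196 0.04008155 1.14976478] [1.16610529 0.53718758 0.56071554]
lvl endL [0.481  0.2976 0.03  ]
lvl endR [0.4794 0.2733 0.03  ]
lvl padL [0.5251 0.2996 0.03  ]
lvl padR [0.5235 0.2751 0.03  ]
foot end [0.4751 0.2855 0.024 ]
pad ctr [0.5464 0.2789 0.068 ]
tipL [0.5272 0.2984 0.075 ]
tipR [0.5209 0.268  0.075 ]
heelL [0.5729 0.2912 0.058 ]
heelR [0.5687 0.2596 0.058 ]
baseFL [0.7486 0.2697 0.01  ]
baseFR [0.7377 0.2104 0.01  ]
baseNL [0.6099 0.2996 0.01  ]
baseNR [0.5985 0.2392 0.01  ]
blower [0.642  0.1726 0.05  ]
boxc [0.7008 0.3337 0.013 ]
pinkL [0.5728 0.4021 0.03  ]
pinkR [0.5718 0.3361 0.03  ]
big1 [0.4979 0.1795 0.04  ]
big2 [0.4162 0.145  0.04  ]
frontL [ 0.4162 -0.1127  0.064 ]
frontR [ 0.4    -0.2687  0.064 ]
orgL [ 0.5404 -0.1185  0.07  ]
orgR [ 0.5305 -0.2917  0.07  ]
orgBL [ 0.7446 -0.1441  0.07  ]
orgBR [ 0.7285 -0.3117  0.07  ]
sideL [ 0.5377 -0.1273  0.051 ]
sideR [ 0.5305 -0.2827  0.051 ]
```

carry_out --motion '[{"az": 0.875,"gripper": 60},{"az": 0.875,"gripper": 60},{"az": 0.875,"gripper": 60},{"az": 0.875,"gripper": 60},{"az": 0.875,"gripper": 60},{"dx": 1,"dy": -1,"gripper": 60},{"dx": 1,"dy": -1,"gripper": 60},{"dx": 1,"dy": -1,"gripper": 60},{"dx": 1,"dy": -1,"gripper": 60},{"dx": 1,"dy": -1,"gripper": 60},{"dx": 1,"dy": -1,"gripper": 60},{"dx": 1,"dy": -1,"gripper": 60},{"dx": 1,"dy": -1,"gripper": 60},{"dx": 1,"dy": -1,"gripper": 60},{"dx": 1,"dy": -1,"gripper": 60},{"dx": 1,"dy": -1,"gripper": 60},{"dy": -1,"gripper": 60},{"dy": -1,"gripper": 60},{"dy": -1,"gripper": 60},{"dy": -1,"gripper": 60}]'

```text
invalid input
```

carry_out --motion '[{"dy": -1},{"dy": -1},{"dy": -1},{"dy": -1},{"dy": -1},{"dy": -1},{"dy": -1},{"dy": -1},{"dy": -1},{"dy": -1},{"dy": -1},{"dy": -1},{"dy": -1},{"dy": -1},{"dy": -1},{"dy": -1},{"dy": -1},{"dy": -1},{"dy": -1},{"dy": -1}]'

```text
invalid input
```

carry_out --motion '[{"dy": -1},{"dy": 0},{"dy": 0}]'

```text
invalid input
```

carry_out --motion '[{"dx": 0,"dy": 0,"dz": 0,"ax": 0,"ay": 0,"az": 0.875,"gripper": 60},{"dx": 0,"dy": 0,"dz": 0,"ax": 0,"ay": 0,"az": 0.875,"gripper": 60},{"dx": 0,"dy": 0,"dz": 0,"ax": 0,"ay": 0,"az": 0.875,"gripper": 60},{"dx": 0,"dy": 0,"dz": 0,"ax": 0,"ay": 0,"az": 0.875,"gripper": 60},{"dx": 0,"dy": 0,"dz": 0,"ax": 0,"ay": 0,"az": 0.875,"gripper": 60},{"dx": 1,"dy": -1,"dz": 0,"ax": 0,"ay": 0,"az": 0,"gripper": 60},{"dx": 1,"dy": -1,"dz": 0,"ax": 0,"ay": 0,"az": 0,"gripper": 60},{"dx": 1,"dy": -1,"dz": 0,"ax": 0,"ay": 0,"az": 0,"gripper": 60},{"dx": 1,"dy": -1,"dz": 0,"ax": 0,"ay": 0,"az": 0,"gripper": 60},{"dx": 1,"dy": -1,"dz": 0,"ax": 0,"ay": 0,"az": 0,"gripper": 60},{"dx": 1,"dy": -1,"dz": 0,"ax": 0,"ay": 0,"az": 0,"gripper": 60},{"dx": 1,"dy": -1,"dz": 0,"ax": 0,"ay": 0,"az": 0,"gripper": 60},{"dx": 1,"dy": -1,"dz": 0,"ax": 0,"ay": 0,"az": 0,"gripper": 60},{"dx": 1,"dy": -1,"dz": 0,"ax": 0,"ay": 0,"az": 0,"gripper": 60},{"dx": 1,"dy": -1,"dz": 0,"ax": 0,"ay": 0,"az": 0,"gripper": 60}]'

```text
clock: 1.35
eef_pos: [0.4971, -0.3631, 0.2053]
tool_rot: [1.0, 0.02, -0.0, -0.0]
contact_force: [0.5, -0.5, -0.9]
finger_gap: 0.0598
gripper_force: 0.0
```

carry_out --motion '[{"dx": 0,"dy": -1,"dz": 0,"ax": 0,"ay": 0,"az": 0,"gripper": 60},{"dx": 0,"dy": -1,"dz": 0,"ax": 0,"ay": 0,"az": 0,"gripper": 60},{"dx": 0,"dy": -1,"dz": 0,"ax": 0,"ay": 0,"az": 0,"gripper": 60},{"dx": 0,"dy": -1,"dz": 0,"ax": 0,"ay": 0,"az": 0,"gripper": 60},{"dx": 0,"dy": -1,"dz": 0,"ax": 0,"ay": 0,"az": 0,"gripper": 60},{"dx": 0,"dy": -1,"dz": 0,"ax": 0,"ay": 0,"az": 0,"gripper": 60},{"dx": 0,"dy": -1,"dz": 0,"ax": 0,"ay": 0,"az": 0,"gripper": 60},{"dx": 0,"dy": -1,"dz": 0,"ax": 0,"ay": 0,"az": 0,"gripper": 60},{"dx": 0,"dy": -1,"dz": 0,"ax": 0,"ay": 0,"az": 0,"gripper": 60},{"dx": 0,"dy": -1,"dz": 0,"ax": 0,"ay": 0,"az": 0,"gripper": 60},{"dx": 0,"dy": -1,"dz": 0,"ax": 0,"ay": 0,"az": 0,"gripper": 60},{"dx": 0,"dy": -1,"dz": 0,"ax": 0,"ay": 0,"az": 0,"gripper": 60},{"dx": 0,"dy": -1,"dz": 0,"ax": 0,"ay": 0,"az": 0,"gripper": 60},{"dx": 0,"dy": -1,"dz": 0,"ax": 0,"ay": 0,"az": 0,"gripper": 60},{"dx": 0,"dy": -1,"dz": 0,"ax": 0,"ay": 0,"az": 0,"gripper": 60},{"dx": 0,"dy": -1,"dz": 0,"ax": 0,"ay": 0,"az": 0,"gripper": 60},{"dx": 0,"dy": -1,"dz": 0,"ax": 0,"ay": 0,"az": 0,"gripper": 60},{"dx": 0,"dy": -1,"dz": 0,"ax": 0,"ay": 0,"az": 0,"gripper": 60}]'

```text
clock: 2.85
eef_pos: [0.4781, 0.0862, 0.2054]
tool_rot: [1.0, 0.02, -0.0, 0.0]
contact_force: [0.6, 0.1, 0.2]
finger_gap: 0.0599
gripper_force: 0.0
```

carry_out --motion '[{"dx": 0,"dy": -1,"dz": 0,"ax": 0,"ay": 0,"az": 0,"gripper": 60},{"dx": 0,"dy": -1,"dz": 0,"ax": 0,"ay": 0,"az": 0,"gripper": 60},{"dx": 0,"dy": -1,"dz": 0,"ax": 0,"ay": 0,"az": 0,"gripper": 60},{"dx": 0,"dy": -1,"dz": 0,"ax": 0,"ay": 0,"az": 0,"gripper": 60},{"dx": 0,"dy": -1,"dz": 0,"ax": 0,"ay": 0,"az": 0,"gripper": 60},{"dx": 0,"dy": -1,"dz": 0,"ax": 0,"ay": 0,"az": 0,"gripper": 60},{"dx": 0.5,"dy": -0.5,"dz": 0,"ax": 0,"ay": 0,"az": 0,"gripper": 60},{"dx": 0,"dy": 0,"dz": 0,"ax": 0,"ay": 0,"az": 0,"gripper": 60},{"dx": 0,"dy": 0,"dz": 0,"ax": 0,"ay": 0,"az": 0,"gripper": 60}]'

```text
clock: 3.6
eef_pos: [0.4844, 0.2483, 0.205]
tool_rot: [1.0, 0.02, -0.0, 0.0]
contact_force: [-0.6, -0.7, -0.5]
finger_gap: 0.0598
gripper_force: 0.0
```

Run:
```python
from h import *
s=robot.read_state(); print(s["eef_pos"],s["tool_rot"],s["contact_force"])
np.save("s1.npy",np.r_[s["eef_pos"],s["tool_rot"]])
cv2.imwrite("pics/w1.png",robot.get_image("wrist")[:,:,::-1])
for p in [(.480,.2985,.03),(.480,.2735,.03),(.5464,.28,.068)]: print(p,proj("wrist",p,s).round(1))
```

```text
[0.48435195 0.2482869  0.20499803] [ 9.99793430e-01  2.03192328e-02 -4.74706780e-04  2.81063486e-05] [-0.64533359 -0.72352059 -0.49086987]
(0.48, 0.2985, 0.03) [264.8 227.8]
(0.48, 0.2735, 0.03) [290.9 228.8]
(0.5464, 0.28, 0.068) [281.4 160.2]
```

View pics/w1.png

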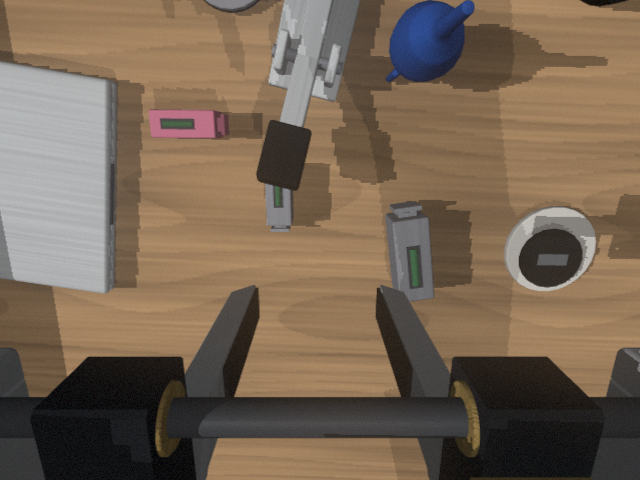

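The wrist view shows the paddle at (284,154) and the level's end at about (266..291, 222), with its foot reaching v=231. The fingers are at v≈290.

Run:
```python
from h import *
a=np.load("s1.npy"); s=dict(eef_pos=a[:3],tool_rot=a[3:])
i=cv2.imread("pics/w1.png")
hsv=cv2.cvtColor(i,cv2.COLOR_BGR2HSV)
for v in (192,200,208,216,220,223,226,229,232): # grey, low saturation run
    r=hsv[v,250:310]; k=np.where((r[:,1]<60)&(r[:,2]>70))[0]+250
    if len(k): print(v,k.min(),k.max(), pt("wrist",k.min()-.5,v,.03,s)[:2],pt("wrist",k.max()+.5,v,.03,s)[:2])
# paddle
m=((hsv[...,2]<65)).astype(np.uint8)[110:200,245:320]
c=max(cv2.findContours(m,0,2)[0],key=cv2.contourArea)
q=cv2.boxPoints(cv2.minAreaRect(c))+[245,110]; print(q.round(1))
print([pt("wrist",*p,.068,s)[:2] for p in q], pt("wrist",*q.mean(0),.068,s))
```

```text
192 265 290 [0.5143 0.2987] [0.5152 0.2746]
200 266 292 [0.5068 0.2978] [0.5078 0.2725]
208 266 291 [0.4992 0.2978] [0.5002 0.2733]
216 266 291 [0.4916 0.2978] [0.4925 0.2732]
220 266 291 [0.4877 0.2978] [0.4886 0.2731]
223 267 291 [0.4848 0.2969] [0.4857 0.273 ]
226 272 289 [0.482  0.2921] [0.4827 0.2749]
229 271 289 [0.4791 0.293 ] [0.4798 0.2748]
[[254.3 180.8]
 [269.7 119.2]
 [312.1 129.8]
 [296.6 191.4]]
[array([0.5289, 0.3021]), array([0.5777, 0.2896]), array([0.571 , 0.2559]), array([0.5215, 0.267 ])] [0.5503 0.2786 0.068 ]
```

carry_out --motion '[{"dx": 0.3,"dy": -0.75,"dz": 0,"ax": 0,"ay": 0,"az": 0,"gripper": 60},{"dx": 0.3,"dy": -0.71,"dz": 0.5,"ax": 0,"ay": 0,"az": 0,"gripper": 60},{"dx": 0,"dy": 0,"dz": 1,"ax": 0,"ay": 0,"az": 0,"gripper": 60},{"dx": 0,"dy": 0,"dz": 1,"ax": 0,"ay": 0,"az": 0,"gripper": 60},{"dx": 0,"dy": 0,"dz": 1,"ax": 0,"ay": 0,"az": 0,"gripper": 60},{"dx": 0,"dy": 0,"dz": 1,"ax": 0,"ay": 0,"az": 0,"gripper": 60},{"dx": 0,"dy": 0,"dz": 1,"ax": 0,"ay": 0,"az": 0,"gripper": 60},{"dx": 0,"dy": 0,"dz": 1,"ax": 0,"ay": 0,"az": 0,"gripper": 60},{"dx": 0,"dy": 0,"dz": 0,"ax": 0,"ay": 0,"az": 0,"gripper": 60},{"dx": 0,"dy": 0,"dz": 0,"ax": 0,"ay": 0,"az": 0,"gripper": 60}]'

```text
clock: 4.48
eef_pos: [0.4974, 0.2838, 0.0426]
tool_rot: [1.0, 0.02, -0.001, 0.001]
contact_force: [-0.1, -0.7, 0.8]
finger_gap: 0.0597
gripper_force: 0.0
```

carry_out --motion '[{"dx": 0,"dy": -0.06,"dz": 0.7,"ax": 0,"ay": 0,"az": 0,"gripper": 60},{"dx": 0,"dy": 0,"dz": 0.7,"ax": 0,"ay": 0,"az": 0,"gripper": 60},{"dx": 0,"dy": 0,"dz": 0.08,"ax": 0,"ay": 0,"az": 0,"gripper": 60},{"dx": 0,"dy": 0,"dz": 0,"ax": 0,"ay": 0,"az": 0,"gripper": 60},{"dx": 0,"dy": 0,"dz": 0,"ax": 0,"ay": 0,"az": 0,"gripper": 10},{"dx": 0,"dy": 0,"dz": 0,"ax": 0,"ay": 0,"az": 0,"gripper": 10},{"dx": 0,"dy": 0,"dz": 0,"ax": 0,"ay": 0,"az": 0,"gripper": 10},{"dx": 0,"dy": 0,"dz": 0,"ax": 0,"ay": 0,"az": 0,"gripper": 10},{"dx": 0,"dy": 0,"dz": 0,"ax": 0,"ay": 0,"az": 0,"gripper": 10},{"dx": 0,"dy": 0,"dz": 0,"ax": 0,"ay": 0,"az": 0,"gripper": 10},{"dx": 0,"dy": 0,"dz": 0,"ax": 0,"ay": 0,"az": 0,"gripper": 10},{"dx": 0,"dy": 0,"dz": 0,"ax": 0,"ay": 0,"az": 0,"gripper": 10}]' --grip_force 25

```text
clock: 5.48
eef_pos: [0.4981, 0.2865, 0.0063]
tool_rot: [1.0, 0.02, 0.0, -0.0]
contact_force: [-1.3, -1.6, 5.8]
finger_gap: 0.0242
gripper_force: 25.0
```

Gripped at 24 mm. Next I draw it out 50 mm, then lift.

carry_out --motion '[{"dx": -0.4,"dy": 0,"dz": -0.02,"ax": 0,"ay": 0,"az": 0,"gripper": 10},{"dx": -0.4,"dy": 0,"dz": 0,"ax": 0,"ay": 0,"az": 0,"gripper": 10},{"dx": -0.4,"dy": 0,"dz": 0,"ax": 0,"ay": 0,"az": 0,"gripper": 10},{"dx": -0.4,"dy": 0,"dz": 0,"ax": 0,"ay": 0,"az": 0,"gripper": 10},{"dx": -0.4,"dy": 0,"dz": 0,"ax": 0,"ay": 0,"az": 0,"gripper": 10},{"dx": 0,"dy": 0,"dz": 0,"ax": 0,"ay": 0,"az": 0,"gripper": 10},{"dx": 0,"dy": 0,"dz": -0.5,"ax": 0,"ay": 0,"az": 0,"gripper": 10},{"dx": 0,"dy": 0,"dz": -0.8,"ax": 0,"ay": 0,"az": 0,"gripper": 10},{"dx": 0,"dy": 0,"dz": -0.8,"ax": 0,"ay": 0,"az": 0,"gripper": 10},{"dx": 0,"dy": 0,"dz": -0.8,"ax": 0,"ay": 0,"az": 0,"gripper": 10},{"dx": 0,"dy": 0,"dz": -0.8,"ax": 0,"ay": 0,"az": 0,"gripper": 10},{"dx": 0,"dy": 0,"dz": -0.8,"ax": 0,"ay": 0,"az": 0,"gripper": 10},{"dx": 0,"dy": 0,"dz": -0.8,"ax": 0,"ay": 0,"az": 0,"gripper": 10},{"dx": 0,"dy": 0,"dz": -0.8,"ax": 0,"ay": 0,"az": 0,"gripper": 10},{"dx": 0,"dy": 0,"dz": 0,"ax": 0,"ay": 0,"az": 0,"gripper": 10}]'

```text
clock: 6.73
eef_pos: [0.4499, 0.2857, 0.1636]
tool_rot: [1.0, 0.02, 0.002, -0.002]
contact_force: [0.2, 0.1, -0.6]
finger_gap: 0.0235
gripper_force: 25.0
```

carry_out --motion '[{"dx": 0,"dy": 0.5,"dz": 0,"ax": 0,"ay": 0,"az": 0,"gripper": 10},{"dx": 0,"dy": 1,"dz": 0,"ax": 0,"ay": 0,"az": 0,"gripper": 10},{"dx": 0,"dy": 1,"dz": 0,"ax": 0,"ay": 0,"az": 0,"gripper": 10},{"dx": 0,"dy": 1,"dz": 0,"ax": 0,"ay": 0,"az": 0,"gripper": 10},{"dx": 0,"dy": 1,"dz": 0,"ax": 0,"ay": 0,"az": 0,"gripper": 10},{"dx": 0,"dy": 1,"dz": 0,"ax": 0,"ay": 0,"az": 0,"gripper": 10},{"dx": 0,"dy": 1,"dz": 0,"ax": 0,"ay": 0,"az": 0,"gripper": 10},{"dx": 0,"dy": 1,"dz": 0,"ax": 0,"ay": 0,"az": 0,"gripper": 10},{"dx": 0,"dy": 1,"dz": 0,"ax": 0,"ay": 0,"az": 0,"gripper": 10},{"dx": 0,"dy": 1,"dz": 0,"ax": 0,"ay": 0,"az": 0,"gripper": 10},{"dx": 0,"dy": 1,"dz": 0,"ax": 0,"ay": 0,"az": 0,"gripper": 10},{"dx": 0,"dy": 1,"dz": 0,"ax": 0,"ay": 0,"az": 0,"gripper": 10},{"dx": 0,"dy": 1,"dz": 0,"ax": 0,"ay": 0,"az": 0,"gripper": 10},{"dx": 0,"dy": 1,"dz": 0,"ax": 0,"ay": 0,"az": 0,"gripper": 10},{"dx": 0,"dy": 1,"dz": 0,"ax": 0,"ay": 0,"az": 0,"gripper": 10},{"dx": 0,"dy": 1,"dz": 0,"ax": 0,"ay": 0,"az": 0,"gripper": 10},{"dx": 0,"dy": 1,"dz": 0,"ax": 0,"ay": 0,"az": 0,"gripper": 10},{"dx": 0,"dy": 1,"dz": 0,"ax": 0,"ay": 0,"az": 0,"gripper": 10},{"dx": 0,"dy": 0.8,"dz": 0,"ax": 0,"ay": 0,"az": 0.8,"gripper": 10},{"dx": -0.2,"dy": 0.5,"dz": 0,"ax": 0,"ay": 0,"az": 0.9,"gripper": 10}]'

```text
clock: 8.4
eef_pos: [0.4606, -0.1877, 0.1585]
tool_rot: [0.999, -0.052, -0.0, 0.0]
contact_force: [-1.4, -0.7, -2.3]
finger_gap: 0.0241
gripper_force: 25.0
```

carry_out --motion '[{"dx": 0,"dy": 0,"dz": 0,"ax": 0,"ay": 0,"az": 0,"gripper": 10},{"dx": 0,"dy": 0,"dz": 0,"ax": 0,"ay": 0,"az": 0,"gripper": 10}]'

```text
clock: 8.57
eef_pos: [0.4602, -0.1855, 0.1586]
tool_rot: [0.999, -0.049, -0.0, -0.0]
contact_force: [0.8, 0.7, -1.7]
finger_gap: 0.024
gripper_force: 25.0
```

Run:
```python
from h import *
s=robot.read_state(); print(s["eef_pos"],s["tool_rot"],s["contact_force"],s["finger_gap"])
np.save("s2.npy",np.r_[s["eef_pos"],s["tool_rot"]])
i=robot.get_image("wrist")[:,:,::-1].astype(float)
cv2.imwrite("pics/w2.png",np.clip(i*1.8,0,255).astype(np.uint8))
```

```text
[ 0.46021036 -0.18552102  0.15856294] [ 9.98775030e-01 -4.94792286e-02 -4.57515240e-04 -1.91163992e-04] [ 0.7775456   0.69226503 -1.7433404 ] 0.023955344805205843
```

View pics/w2.png

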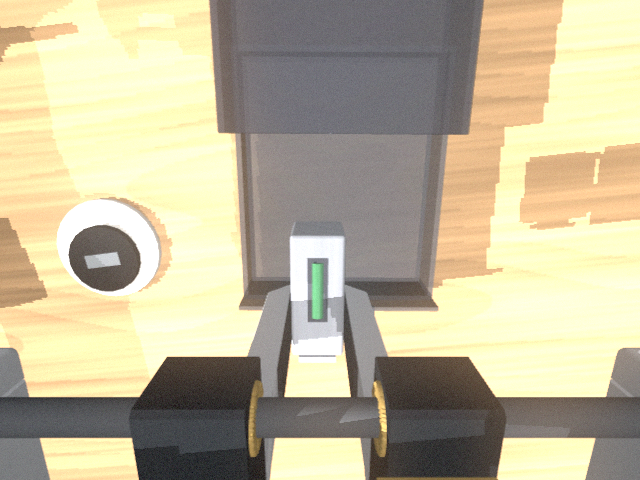

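The level is held cleanly at (318,290), axis-aligned with the drawer. The drawer's front wall top spans (242,308) to (437,308), its walls are at u 245 and 437, and the organizer edge is at v=133.

Run:
```python
from h import *
a=np.load("s2.npy"); s=dict(eef_pos=a[:3],tool_rot=a[3:])
for u,v,z in [(242,308,.064),(437,308,.064),(340,283,.064),(218,132,.07),(470,133,.07),(241,180,.051),(441,180,.051),(255,260,.01),(425,260,.01)]: print(u,v,pt("wrist",u,v,z,s))
```

```text
242 308 [ 0.4186 -0.1214  0.064 ]
437 308 [ 0.4031 -0.2741  0.064 ]
340 283 [ 0.4319 -0.1999  0.064 ]
218 132 [ 0.5514 -0.1272  0.07  ]
470 133 [ 0.5336 -0.2962  0.07  ]
241 180 [ 0.5163 -0.1336  0.051 ]
441 180 [ 0.5012 -0.2823  0.051 ]
255 260 [ 0.44   -0.1263  0.01  ]
425 260 [ 0.4244 -0.2798  0.01  ]
```

carry_out --motion '[{"dx": 0.14,"dy": 0.66,"dz": 0,"ax": 0,"ay": 0,"az": 0,"gripper": 10},{"dx": 0,"dy": 0,"dz": 0,"ax": 0,"ay": 0,"az": 0,"gripper": 10},{"dx": 0,"dy": 0,"dz": 0.8,"ax": 0,"ay": 0,"az": 0,"gripper": 10},{"dx": 0,"dy": 0,"dz": 0.8,"ax": 0,"ay": 0,"az": 0,"gripper": 10},{"dx": 0,"dy": 0,"dz": 0.8,"ax": 0,"ay": 0,"az": 0,"gripper": 10},{"dx": 0,"dy": 0,"dz": 0.8,"ax": 0,"ay": 0,"az": 0,"gripper": 10},{"dx": 0,"dy": 0,"dz": 0.8,"ax": 0,"ay": 0,"az": 0,"gripper": 10},{"dx": 0,"dy": 0,"dz": 0.6,"ax": 0,"ay": 0,"az": 0,"gripper": 10},{"dx": 0,"dy": 0,"dz": 0.4,"ax": 0,"ay": 0,"az": 0,"gripper": 10},{"dx": 0,"dy": 0,"dz": 0.2,"ax": 0,"ay": 0,"az": 0,"gripper": 10},{"dx": 0,"dy": 0,"dz": 0,"ax": 0,"ay": 0,"az": 0,"gripper": 10}]'

```text
clock: 9.53
eef_pos: [0.4626, -0.2011, 0.0283]
tool_rot: [0.999, -0.048, -0.001, -0.0]
contact_force: [-0.2, 1.2, -1.7]
finger_gap: 0.0242
gripper_force: 25.0
```

carry_out --motion '[{"dx": 0,"dy": 0,"dz": 0.2,"ax": 0,"ay": 0,"az": 0,"gripper": 10},{"dx": 0,"dy": 0,"dz": 0.2,"ax": 0,"ay": 0,"az": 0,"gripper": 10},{"dx": 0,"dy": 0,"dz": 0,"ax": 0,"ay": 0,"az": 0,"gripper": 10},{"dx": 0,"dy": 0,"dz": 0,"ax": 0,"ay": 0,"az": 0,"gripper": 10}]'

```text
clock: 9.87
eef_pos: [0.4629, -0.2018, 0.0191]
tool_rot: [0.999, -0.048, 0.0, -0.0]
contact_force: [-0.6, -0.1, -2.6]
finger_gap: 0.0238
gripper_force: 25.0
```

carry_out --motion '[{"dx": 0,"dy": 0,"dz": 0.09,"ax": 0,"ay": 0,"az": 0,"gripper": 10},{"dx": 0,"dy": 0,"dz": 0,"ax": 0,"ay": 0,"az": 0,"gripper": 10},{"dx": 0,"dy": 0,"dz": 0,"ax": 0,"ay": 0,"az": 0,"gripper": 50},{"dx": 0,"dy": 0,"dz": 0,"ax": 0,"ay": 0,"az": 0,"gripper": 50},{"dx": 0,"dy": 0,"dz": 0,"ax": 0,"ay": 0,"az": 0,"gripper": 50},{"dx": 0,"dy": 0,"dz": 0,"ax": 0,"ay": 0,"az": 0,"gripper": 50},{"dx": 0,"dy": 0,"dz": 0,"ax": 0,"ay": 0,"az": 0,"gripper": 50},{"dx": 0,"dy": 0,"dz": 0,"ax": 0,"ay": 0,"az": 0,"gripper": 50},{"dx": 0,"dy": 0,"dz": 0,"ax": 0,"ay": 0,"az": 0,"gripper": 50},{"dx": 0,"dy": 0,"dz": 0,"ax": 0,"ay": 0,"az": 0,"gripper": 50},{"dx": 0,"dy": 0,"dz": -0.5,"ax": 0,"ay": 0,"az": 0,"gripper": 50},{"dx": 0,"dy": 0,"dz": -1,"ax": 0,"ay": 0,"az": 0,"gripper": 50},{"dx": 0,"dy": 0,"dz": -1,"ax": 0,"ay": 0,"az": 0,"gripper": 50},{"dx": 0,"dy": 0,"dz": -1,"ax": 0,"ay": 0,"az": 0,"gripper": 50},{"dx": 0,"dy": 0,"dz": -1,"ax": 0,"ay": 0,"az": 0,"gripper": 50},{"dx": 0,"dy": 0,"dz": -1,"ax": 0,"ay": 0,"az": 0,"gripper": 50},{"dx": 0,"dy": 0,"dz": -1,"ax": 0,"ay": 0,"az": 0,"gripper": 50},{"dx": 0,"dy": 0,"dz": 0,"ax": 0,"ay": 0,"az": 0,"gripper": 0}]'

```text
clock: 11.37
eef_pos: [0.4648, -0.2025, 0.1837]
tool_rot: [0.999, -0.048, 0.003, 0.001]
contact_force: [1.3, -0.5, -0.5]
finger_gap: 0.0459
gripper_force: 0.0
```

Run:
```python
from h import *
s=robot.read_state(); print(s["eef_pos"],s["tool_rot"],s["contact_force"],s["finger_gap"])
i=robot.get_image("wrist")[:,:,::-1].astype(float)
cv2.imwrite("pics/w3.png",cv2.resize(np.clip(i*1.8,0,255).astype(np.uint8),(400,300)))
```

```text
[ 0.46480406 -0.20249491  0.18369332] [ 9.98832473e-01 -4.82111634e-02  2.96079411e-03  7.79956172e-04] [ 1.31807776 -0.50858405 -0.51392772] 0.045881060663883845
```

View pics/w3.png

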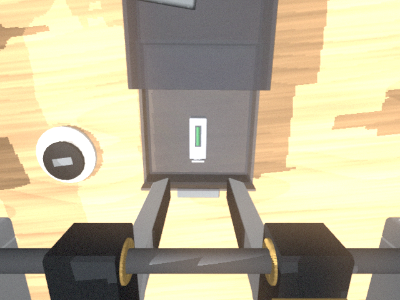

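Level is in the drawer and released, seen at (198,138) inside its walls. Next, the paddle.

carry_out --motion '[{"dx": 0,"dy": 0,"dz": 0,"ax": 0,"ay": 0,"az": 0.7,"gripper": 0},{"dx": 0,"dy": 0,"dz": 0,"ax": 0,"ay": 0,"az": 0.7,"gripper": 0},{"dx": -0.05,"dy": -1,"dz": 0,"ax": 0,"ay": 0,"az": 0,"gripper": 0},{"dx": -0.05,"dy": -1,"dz": 0,"ax": 0,"ay": 0,"az": 0,"gripper": 0},{"dx": -0.05,"dy": -1,"dz": 0,"ax": 0,"ay": 0,"az": 0,"gripper": 0},{"dx": -0.05,"dy": -1,"dz": 0,"ax": 0,"ay": 0,"az": 0,"gripper": 0},{"dx": -0.05,"dy": -1,"dz": 0,"ax": 0,"ay": 0,"az": 0,"gripper": 0},{"dx": -0.05,"dy": -1,"dz": 0,"ax": 0,"ay": 0,"az": 0,"gripper": 0},{"dx": -0.05,"dy": -1,"dz": 0,"ax": 0,"ay": 0,"az": 0,"gripper": 0},{"dx": -0.05,"dy": -1,"dz": 0,"ax": 0,"ay": 0,"az": 0,"gripper": 0},{"dx": -0.05,"dy": -1,"dz": 0,"ax": 0,"ay": 0,"az": 0,"gripper": 0},{"dx": -0.05,"dy": -1,"dz": 0,"ax": 0,"ay": 0,"az": 0,"gripper": 0},{"dx": -0.05,"dy": -1,"dz": 0,"ax": 0,"ay": 0,"az": 0,"gripper": 0},{"dx": -0.05,"dy": -1,"dz": 0,"ax": 0,"ay": 0,"az": 0,"gripper": 0},{"dx": -0.05,"dy": -1,"dz": 0,"ax": 0,"ay": 0,"az": 0,"gripper": 0},{"dx": -0.05,"dy": -1,"dz": 0,"ax": 0,"ay": 0,"az": 0,"gripper": 0},{"dx": -0.05,"dy": -1,"dz": 0,"ax": 0,"ay": 0,"az": 0,"gripper": 0},{"dx": -0.05,"dy": -1,"dz": 0,"ax": 0,"ay": 0,"az": 0,"gripper": 0},{"dx": -0.05,"dy": -1,"dz": 0,"ax": 0,"ay": 0,"az": 0,"gripper": 0},{"dx": -0.05,"dy": -1,"dz": 0,"ax": 0,"ay": 0,"az": 0,"gripper": 0}]'

```text
clock: 13.08
eef_pos: [0.5334, 0.2441, 0.1781]
tool_rot: [0.995, -0.104, -0.001, 0.0]
contact_force: [0.0, -1.1, 1.2]
finger_gap: 0.0005
gripper_force: 0.0
```

carry_out --motion '[{"dx": 0,"dy": -1,"dz": 0,"ax": 0,"ay": 0,"az": 0,"gripper": 0},{"dx": 0,"dy": -0.5,"dz": 0,"ax": 0,"ay": 0,"az": 0,"gripper": 0},{"dx": 0,"dy": 0,"dz": 0,"ax": 0,"ay": 0,"az": 0,"gripper": 0},{"dx": 0,"dy": 0,"dz": 0,"ax": 0,"ay": 0,"az": 0,"gripper": 0}]'

```text
clock: 13.42
eef_pos: [0.5411, 0.2794, 0.1782]
tool_rot: [0.995, -0.104, -0.001, 0.0]
contact_force: [-0.1, -1.7, -0.6]
finger_gap: 0.0006
gripper_force: 0.0
```

Run:
```python
from h import *
s=robot.read_state(); print(s["eef_pos"],s["tool_rot"],s["contact_force"],s["finger_gap"])
d=np.array([.543,.282,.085])-s["eef_pos"]; print(R.from_quat(s["tool_rot"]).inv().apply(d)/.025)
i=robot.get_image("wrist")[:,:,::-1]
print(proj("wrist",(.548,.280,.068),s))
cv2.imwrite("pics/w4.png",i)
```

```text
[0.54111038 0.27944288 0.17824953] [ 9.94620290e-01 -1.03585033e-01 -6.51926336e-04  4.41773138e-04] [-0.13310416 -1.70088988 -0.58065434] 0.0005781596037474226
[ 0.05738226 -0.11944613  3.72979555]
[315.13668881 235.91295982]
```

View pics/w4.png

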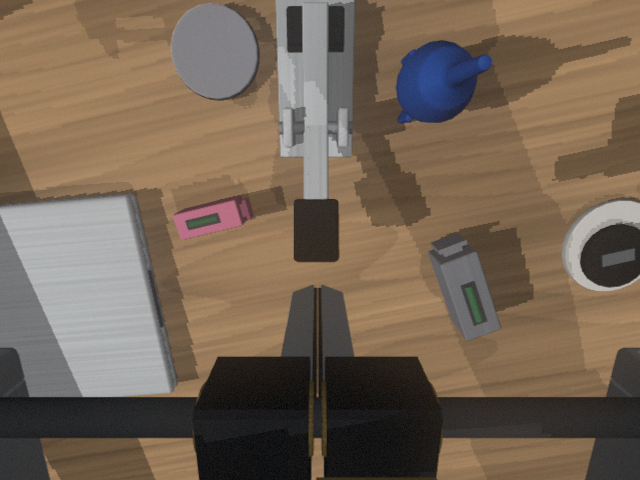

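The paddle is centred laterally on the tool at (316,231). I'll lower straight down.

carry_out --motion '[{"dx": 0.15,"dy": 0,"dz": 0.8,"ax": 0,"ay": 0,"az": 0,"gripper": 0},{"dx": 0,"dy": 0,"dz": 0.8,"ax": 0,"ay": 0,"az": 0,"gripper": 0},{"dx": 0,"dy": 0,"dz": 0.8,"ax": 0,"ay": 0,"az": 0,"gripper": 0},{"dx": 0,"dy": 0,"dz": 0.8,"ax": 0,"ay": 0,"az": 0,"gripper": 0},{"dx": 0,"dy": 0,"dz": 0.5,"ax": 0,"ay": 0,"az": 0,"gripper": 0},{"dx": 0,"dy": 0,"dz": 0.3,"ax": 0,"ay": 0,"az": 0,"gripper": 0},{"dx": 0,"dy": 0,"dz": 0.3,"ax": 0,"ay": 0,"az": 0,"gripper": 0},{"dx": 0,"dy": 0,"dz": 0.3,"ax": 0,"ay": 0,"az": 0,"gripper": 0},{"dx": 0,"dy": 0,"dz": 0,"ax": 0,"ay": 0,"az": 0,"gripper": 0},{"dx": 0,"dy": 0,"dz": 0,"ax": 0,"ay": 0,"az": 0,"gripper": 0}]'

```text
clock: 14.3
eef_pos: [0.546, 0.279, 0.0649]
tool_rot: [0.995, -0.104, 0.001, -0.0]
contact_force: [1.3, -2.6, 4.7]
finger_gap: 0.001
gripper_force: 2.4
```

carry_out --motion '[{"dx": 0,"dy": 0,"dz": 0.2,"ax": 0,"ay": 0,"az": 0,"gripper": 0},{"dx": 0,"dy": 0,"dz": 0.2,"ax": 0,"ay": 0,"az": 0,"gripper": 0},{"dx": 0,"dy": 0,"dz": 0.2,"ax": 0,"ay": 0,"az": 0,"gripper": 0},{"dx": 0,"dy": 0,"dz": 0.2,"ax": 0,"ay": 0,"az": 0,"gripper": 0},{"dx": 0,"dy": 0,"dz": 0,"ax": 0,"ay": 0,"az": 0,"gripper": 0},{"dx": 0,"dy": 0,"dz": 0,"ax": 0,"ay": 0,"az": 0,"gripper": 0}]'

```text
clock: 14.8
eef_pos: [0.5452, 0.2797, 0.0451]
tool_rot: [0.995, -0.104, 0.0, -0.0]
contact_force: [-3.4, 0.4, 8.3]
finger_gap: 0.0004
gripper_force: 3.8
```

carry_out --motion '[{"dx": 0,"dy": 0,"dz": 0.15,"ax": 0,"ay": 0,"az": 0,"gripper": 0},{"dx": 0,"dy": 0,"dz": 0.12,"ax": 0,"ay": 0,"az": 0,"gripper": 0},{"dx": 0,"dy": 0,"dz": 0,"ax": 0,"ay": 0,"az": 0,"gripper": 0},{"dx": 0,"dy": 0,"dz": 0,"ax": 0,"ay": 0,"az": 0,"gripper": 0},{"dx": 0,"dy": 0,"dz": 0,"ax": 0,"ay": 0,"az": 0,"gripper": 0},{"dx": 0,"dy": 0,"dz": 0,"ax": 0,"ay": 0,"az": 0,"gripper": 0},{"dx": 0,"dy": 0,"dz": 0,"ax": 0,"ay": 0,"az": 0,"gripper": 0},{"dx": 0,"dy": 0,"dz": 0,"ax": 0,"ay": 0,"az": 0,"gripper": 0},{"dx": 0,"dy": 0,"dz": 0,"ax": 0,"ay": 0,"az": 0,"gripper": 0},{"dx": 0,"dy": 0,"dz": 0,"ax": 0,"ay": 0,"az": 0,"gripper": 0}]'

```text
clock: 15.63
eef_pos: [0.545, 0.2798, 0.0387]
tool_rot: [0.995, -0.104, 0.0, -0.0]
contact_force: [-6.1, 1.3, 9.1]
finger_gap: 0.0008
gripper_force: 4.5
```

Run:
```python
from h import *
s=robot.read_state(); print(s["eef_pos"],s["contact_force"],s["gripper_force"],np.abs(s["joint_velocities"]).max())
a=robot.get_image("scene")[:,:,::-1]
cv2.imwrite("pics/s5.png",cv2.resize(a[190:390,330:530],None,fx=3,fy=3,interpolation=cv2.INTER_CUBIC))
```

```text
[0.54500278 0.27984797 0.03869204] [-6.1398758   1.31170335  9.1187256 ] 4.54110121820122 0.0018333088183000279
```

View pics/s5.png

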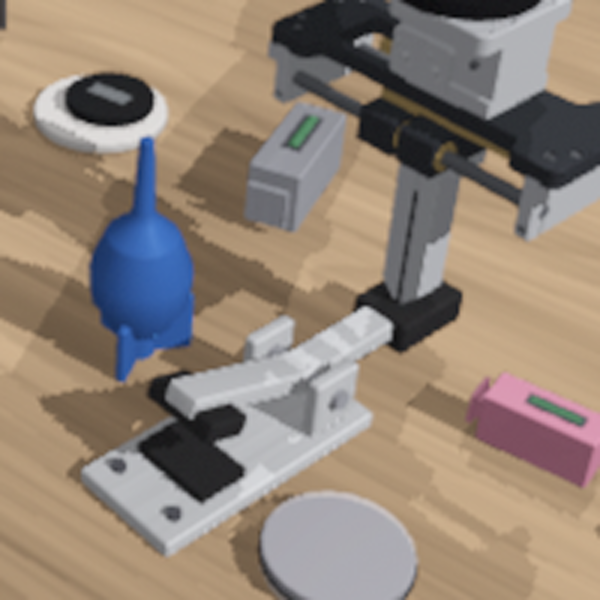

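The fingertips are on the paddle with the lever level and the jaw raised. The tip is at z = 38.7 mm, pressing with 9.1 N and still, and the bystanders are untouched.

```bash
python3 -c "
from plant import robot
print(robot.hand_in())"
```

```text
the job is handed in; nothing more can be done
None
```

The level is in the drawer and released, the arm is holding the paddle down level at about 9 N (fingertips 38.7 mm above the desk), and the job is handed in; the hand-in gave no verdict.

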